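Turn the pantry carousel to bring the squat jar to the front

TASK

Turn the jar carousel on the pantry counter until the squat round jar with the ball knob stands at the front, in line with the tab of the fixed base: push one of the carousel's wire dividers gently with a fingertip. Do not touch, grip or lift any of the three jars, keep them all standing on the carousel, leave everything else on the counter where it is, and finish with the hand clear and the carousel at rest.

Things in the scene. Friction and masses are not known exactly. Their poses are not given: they have to be found in the camera images.
- base: Fixed foot of the carousel: white disc 190 mm across, 18 mm high, with a dark steel tongue along its own -x axis (the front, wherever that faces) that sticks out from under the turntable and ends in a small upright post, the tab, 160 mm from the turning axis. Origin: on the turning axis, on the counter; z up. Its place and yaw vary.
- tab (a point): Top centre of the tab: a square post 26 mm wide set cornerwise, 34 mm high, 160 mm from the turning axis.
- carousel: Turntable: flat grey plate 260 mm across, top at 32 mm, with a centre post 20 mm thick (ball on top, up to 184 mm). Turns both ways, over a full turn, about the vertical axis through its origin (same point as the base's). Friction only: 1 to 2 N at a divider's end moves it; it stops when no longer pushed. Bays are centred 0, 120 and 240 deg from its own x axis, counter-clockwise from above.
- dividers: Three dark steel wire frames turning with the carousel (same origin, axes), at 60, 180 and 300 deg from its x axis. Each: level radial top bar 10 mm thick, centre 160 mm above the counter, from the post out to 118 mm; upright of the same rod at its outer end; thin bar at 55 mm. Push the top bar sideways. Jar tops end at 116 mm, so fingertips at 140 mm pass over them.
- squat_jar: The jar wanted: low, wide and round, white ceramic, 68 mm across, 60 mm high with its flat wooden lid, plus a 20 mm ball knob on top (78 mm in all), about 0.2 kg. Loose; stands mid-bay, about 72 mm from the turning axis, and rides round with the carousel. Origin: centre of its underside, 32 mm above the counter; z up.
- square_jar: Another jar in another bay, not wanted: square, 50 x 50 mm, 82 mm high, white ceramic with a flat wooden lid. Loose. Origin: centre of its underside; z up.
- slim_jar: The third jar, not wanted: slim and round, 42 mm across, 84 mm high with a narrow wooden stopper, white ceramic. Loose. Origin: centre of its underside; z up.
- mug: Bystander: white mug 80 mm across, 90 mm high, beside the carousel on the left. Origin: centre of its underside.
- can: Bystander: food can 72 mm across, 100 mm high, on the right. Origin: centre of its underside.
- bowl: Bystander: white bowl 130 mm across, 55 mm high, on the left. Origin: centre of its underside.
- jam: Bystander: amber glass jar 64 mm across, 85 mm high, on the right. Origin: centre of its underside.
- spatula: Bystander: wooden-handled spatula 260 mm long lying beyond the carousel. Origin: near its middle, on the underside; x along it.
There are look-alikes about, which are no part of the job. Leave any blue look-alike of the squat_jar alone.

How it is judged:
On the way:
1. a finger pushes on a wire divider (contact force between the fingers and dividers above 0.3 N), for 0.1 s.
At the end, for the whole second after the job is handed in: The squat jar is at the front, its centre within 12 mm sideways of the line from the axis to the tab; all jars upright (0.1 rad) on the plate within 95 mm of the axis; jars and carousel at rest; no other thing on the counter moved 20 mm or more (y of squat_jar in the frame of base between -0.012 and 0.012 m and x of squat_jar in the frame of base below -0.05 m and angle between each of squat_jar, square_jar, slim_jar's own z axis and vertical below 0.1 rad and horizontal distance between each of squat_jar, square_jar, slim_jar and carousel below 0.095 m and height (world z) of squat_jar between 0.027 and 0.037 m and linear speed of each of squat_jar, square_jar, slim_jar below 0.01 m/s and height (world z) of square_jar between 0.027 and 0.037 m and height (world z) of slim_jar between 0.027 and 0.037 m and angular speed of carousel below 0.05 rad/s and distance of each of mug, can, bowl, jam, spatula from where it was at the start of the episode below 0.02 m); the robot touches nothing.
It fails at once if the robot touches a jar on the carousel (contact force between any of the fingers, the arm and squat_jar above 0.5 N or contact force between any of the fingers, the arm and square_jar above 0.5 N or contact force between any of the fingers, the arm and slim_jar above 0.5 N).
It fails at once if a jar on the carousel is lifted or tipped (height (world z) of any of squat_jar, square_jar, slim_jar above 0.045 m or angle between any of squat_jar, square_jar, slim_jar's own z axis and vertical above 0.35 rad).
It fails at once if the carousel is struck or squeezed with more than 60 N (contact force between any of the fingers, the arm and carousel above 60 N).
It fails at once if another thing on the counter is moved 20 mm or more (distance of any of mug, can, bowl, jam, spatula from where it was at the start of the episode above 0.02 m).
It also fails if it takes over 48 s, if anything falls off the work surface, if the arm or the gripper's body presses on something with over 40 N, if the wrist force passes 120 N, or if a joint passes its speed limit or range.

ROBOT

A 7-joint arm with a two-finger parallel gripper is mounted at the origin on the work surface. World frame = base frame: x ahead of the robot, y to its left, z up, the work surface at z = 0. Lengths are in m, angles in rad, forces in N, time in s.
With the tool pointing down it reaches from about 0.425 to 0.875 m from the base axis. Payload 4.7 kg.
Tool frame: the origin (TCP) lies on the centre line of the jaws, within the pads' length; the fingertips stand 14 mm ahead of it and the grasp point (between the pads) lies 5 mm behind it; z points along the fingers, y is the line along which they close (so a half turn about z gives the same grasp; the last joint's range is limited). The gripper opens to 87 mm and grips with 3 to 60 N. Pads are 19 mm wide; open, the fingers measure 117 mm over their backs; the gripper's body (75 mm by 190 mm) begins 51 mm behind the grasp point.
Start: joints at [-1.089, 0.321, -0.07, 1.45, 0.023, 1.371, -0.057], TCP at [0.293, 0.58, 0.237] pointing down, gripper open.
Joint ranges: [-2.86, 2.86], [-0.3, 2.09], [-1.38, 1.24], [0.06, 2.45], [-1.56, 4.7], [0.09, 2.05], [-2.69, 2.69]. Speed limits (rad/s): [2.57, 2.57, 3.14, 3.14, 3.14, 3.14, 3.14].

INTERFACE

Orientations are given as a rotation vector (axis times angle).
In Python, from bench import ctrl gives the robot as it stands.
- The arm moves only by the tool send_rows, never from a script. Its argument "steps" is a list of rows, each an object of numbers: "tx", "ty", "tz": the shift along the tool's x, y, z in units of 60 mm (1.0 is 60 mm); "turn": the turn about the tool's z in units of 8 degrees (1.0 is 8 degrees); "grip": the opening, from 0 (shut) to 1 (fully open). A call has 1 to 12 rows; each row shifts and turns the commanded pose from where the row before left it, along the tool's axes as they then stand; what a row does not reach is not made up. A row lasts 1/8 s, in which the tool goes at most 62.5 mm and 10.7 degrees, less where a joint would pass 70% of its speed; a pose out of reach is approached as far as the arm can. A call is refused whole if a number of a shift passes 1 or a number of a turn 1, either way. A call with a gripper value outside its range is refused whole. The fingers move at their own pace and stop on an object; "newtons" is the grip in N (left out, the last holds). Time passes only in rows, so rows that do not move let the fingers close. It gives the time, the measured TCP pose, the force, the opening and the grip force at its end, in the units of the state.
- ctrl.get_state(): the state, without advancing time (a new reading comes with each control period).
- ctrl.get_image(name): name is "scene" or "top" or "wrist"; returns a dict with "pixels" (480x640x3 uint8, red, green, blue), "K" (3x3 intrinsics, pixels), "cam_to_world" (4x4, takes a point from camera to world coordinates); the wrist camera has in their place "T_tool_cam" (4x4, takes a point from camera to tool coordinates, whose origin is the TCP and whose axes are the flange's). Camera axes: x right, y down, z forward; pixel columns grow to the right and rows downward; lengths in m; the calibration is good to about 2 mm. A picture is of the moment at which its call begins: read the wrist's pose just before it. There is no depth.
- ctrl.close_job(): hands the job in; it is judged then, once.
The state is a dict: "time": time; "joint_positions": joint angles; "qd": joint speeds; "joint_torque": joint torques, N m; "position": TCP position; "tool_rot": TCP orientation; "ft_force": force on the tool from outside, world axes, zero at the start; "torque": the same for the moment, N m; "grip_width": opening from 0.0 (shut) to 1.0 (fully open); "grip_force": force on a finger pad.
Only numpy, scipy, OpenCV 4.12 (cv2) and the standard library are available. Lean on these libraries where they do the work, as an engineer would, in place of code of your own. Each camera call takes 0.05 s, during which the arm holds its last target. There are 200 camera calls.

## Working session

There is one attempt and no reset: what is moved stays moved. The work goes in short steps, Python scripts to look and compute and a tool call to move; the robot and the scene stay as the last step left them, time stands still between calls to the robot, and variables do not carry over. Pictures are saved under pics/ and viewed, at most 10 in all, crops included, and the job is handed in when it is done.

Besides the shell and the picture viewer there is one more tool, called by a JSON object that holds its "fn" and its "kwargs". send_rows: Moves the arm, as the interface text tells. Its arguments: {"type":"object","properties":{"steps":{"type":"array"},"newtons":{"type":"number"}},"required":["steps"]}

```bash
mkdir -p pics
python3 - <<'E'
from bench import ctrl
import cv2,numpy as np
s=ctrl.get_state();print(s)
for n in("top","scene"):
    i=ctrl.get_image(n);cv2.imwrite(f"pics/{n}1.png",i["pixels"][:,:,::-1]);print(n,i["K"],i["cam_to_world"])
E
```

```text
{'time': 0.0, 'joint_positions': array([-1.0888894 ,  0.32179589, -0.07010818,  1.45168548,  0.02262936,
        1.37078504, -0.05689637]), 'qd': array([-0.00225043,  0.00105335, -0.00033016,  0.00070846,  0.00023752,
       -0.00174885,  0.00075635]), 'joint_torque': array([-6.43753697e-05, -4.91278303e+01, -4.03972026e-01, -3.12526309e+01,
       -6.38717436e-02,  4.38043533e-02,  1.79892613e-04]), 'position': array([0.2929059 , 0.57967232, 0.23547402]), 'tool_rot': array([-7.27977281e-01, -3.05575486e+00,  2.91988856e-03]), 'ft_force': array([-0.30657537, -0.53574095, -0.70191752]), 'torque': array([-0.02697338,  0.00404265, -0.00727038]), 'grip_force': 0.0, 'grip_width': 1.0029464995554613}
top [[552.25958586   0.         310.31605536]
 [  0.         552.25958586 241.12663626]
 [  0.           0.           1.        ]] [[-2.63051170e-02 -9.96899196e-01  7.41622182e-02  5.15323060e-01]
 [-9.99653661e-01  2.61752148e-02 -2.72316395e-03 -1.39653023e-02]
 [ 7.73507961e-04 -7.42081661e-02 -9.97242473e-01  1.21584528e+00]
 [ 0.00000000e+00  0.00000000e+00  0.00000000e+00  1.00000000e+00]]
scene [[494.47990967   0.         319.3497319 ]
 [  0.         494.47990967 241.30396435]
 [  0.           0.           1.        ]] [[-0.59943908  0.52549155 -0.60376438  1.32010775]
 [ 0.80039018  0.38697591 -0.45784844  0.53530884]
 [-0.00695322 -0.75769933 -0.65256676  0.85466408]
 [ 0.          0.          0.          1.        ]]
```

View pics/top1.png

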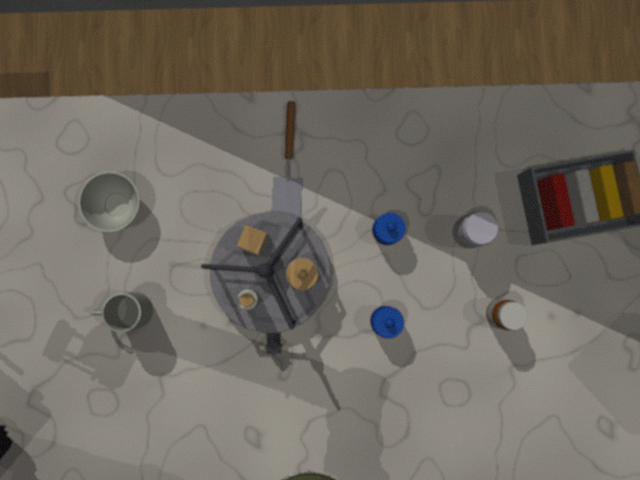

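View pics/scene1.png

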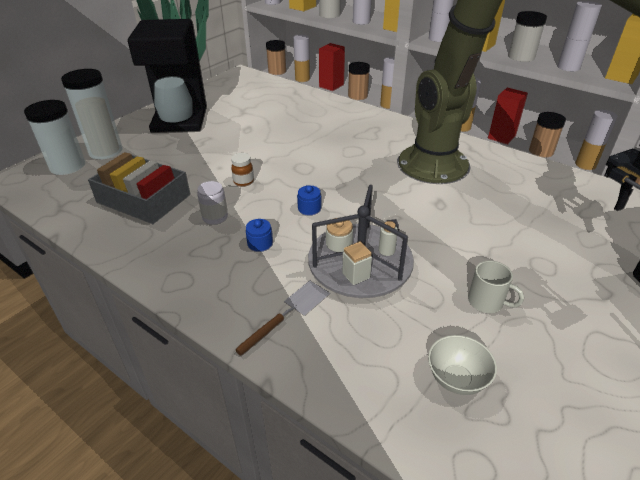

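The top view shows the carousel centred near (270,270). The squat jar candidates are: wooden lid with ball knob at (302,273) in the bay on the right, blue look-alikes at (390,228) and (388,322), square jar at (252,240), and slim jar at (247,299). The tab is at (274,342). By the description I choose (302,273), and I'll check it in a crop.

```bash
cat > h.py <<'E'
import numpy as np,cv2
from bench import ctrl
def ray(i,u,v,z):
    T=i["cam_to_world"];d=T[:3,:3]@np.linalg.inv(i["K"])@[u,v,1.];o=T[:3,3]
    return (o+d*(z-o[2])/d[2])[:2]
def proj(i,p):
    T=i["cam_to_world"];q=i["K"]@(T[:3,:3].T@(np.array(p)-T[:3,3]));return q[:2]/q[2]
E
python3 - <<'E'
from h import *
i=ctrl.get_image("top");p=i["pixels"]
c=p[195:365,195:345][:,:,::-1];cv2.imwrite("pics/crop1.png",cv2.resize(c,None,fx=3.5,fy=3.5,interpolation=cv2.INTER_CUBIC))
hsv=cv2.cvtColor(p,cv2.COLOR_RGB2HSV)
m=cv2.inRange(hsv,(5,80,80),(25,255,255));n,l,st,ce=cv2.connectedComponentsWithStats(m)
for k in range(1,n):
    if st[k,4]>30 and 190<ce[k][0]<350 and 190<ce[k][1]<370:print("lid",st[k],ce[k],[ray(i,*ce[k],z) for z in(.092,.116)])
g=p.max(2);m=((g<62)*255).astype(np.uint8)[195:365,195:345]
n,l,st,ce=cv2.connectedComponentsWithStats(m)
for k in range(1,n):
    if st[k,4]>30:print("dark",st[k]+[195,195,0,0,0],ce[k]+195)
cv2.imwrite("pics/mask1.png",cv2.resize(m,None,fx=3.5,fy=3.5,interpolation=0))
E
```

```text
lid [237 226  29  28 530] [251.41132075 239.58867925] [array([0.60520217, 0.10305889]), array([0.60328278, 0.10055981])]
lid [287 259  31  31 757] [301.72126816 273.74108322] [array([0.53293675, 0.00216941]), array([0.5325606 , 0.00182485])]
lid [240 294  14  13 136] [246.30882353 299.875     ] [array([0.48308288, 0.11563553]), array([0.48377137, 0.11286787])]
dark [ 202  218  101  111 1563] [270.91810621 270.50863724]
dark [243 251  14   6  34] [248.38235294 253.61764706]
dark [306 291   8  19  43] [309.46511628 300.41860465]
dark [266 332  16  23 293] [273.26962457 342.91808874]
```

View pics/crop1.png

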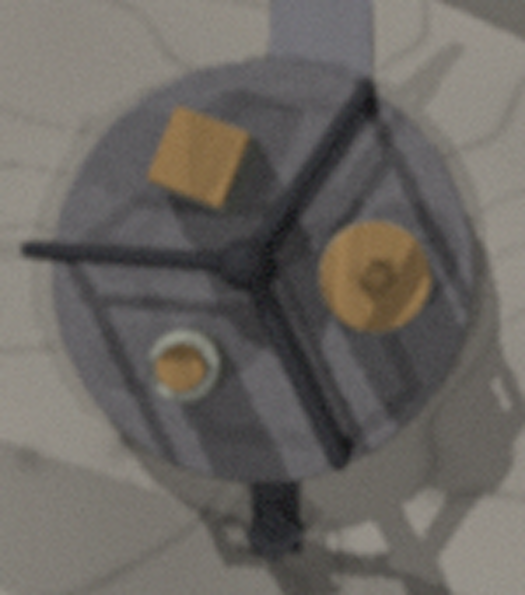

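View pics/mask1.png

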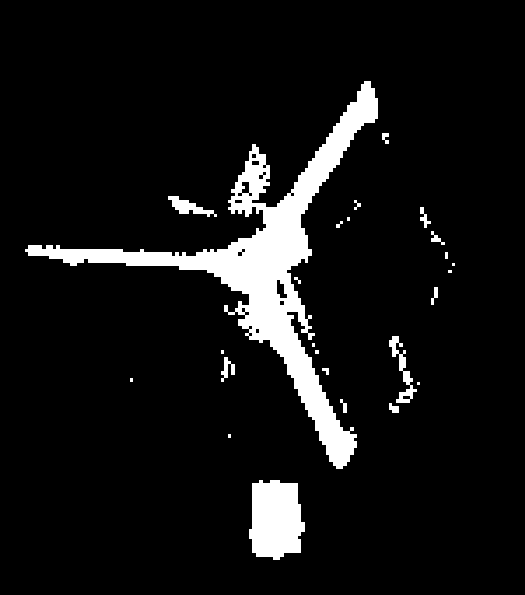

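The crop confirms it: a round wooden lid with a ball knob, at crop (375,277), which is image (302,274). The divider tips are at crop (368,92), (28,249) and (342,462), and the tab is at (275,537).

Run:
```python
from h import *
i=ctrl.get_image("top");f=lambda u,v,z:ray(i,u/3.5+195,v/3.5+195,z)
t=[f(368,90,.163),f(28,249,.163),f(342,464,.163)]
A=np.array([[2*a[0],2*a[1],1] for a in t]);s=np.linalg.solve(A,[a@a for a in t]);c=s[:2]
print("circ",c,(s[2]+c@c)**.5,"ball",f(250,260,.172))
m=cv2.inRange(i["pixels"],(95,)*1*3 if 0 else (0,0,0),(62,62,62))
tab=f(275,537,.034);print("tab",tab,np.linalg.norm(tab-c))
jar=ray(i,301.7,273.7,.094);d=lambda p:np.degrees(np.arctan2(*(p-c)[::-1]))
print("jar",jar,np.linalg.norm(jar-c),d(jar),"tab",d(tab),"div",[d(a) for a in t])
```

```text
circ [0.53771503 0.07125267] 0.11830308029683378 ball [0.54183078 0.06742132]
tab [0.37773527 0.06649149] 0.16005059786571227
jar [0.5329897  0.00218173] 0.0692323968229083 -93.91366841464973 tab -178.29531235720518 div [np.float64(-36.05601416593589), np.float64(83.44737670766132), np.float64(-154.712466481884)]
```

{"fn": "send_rows", "kwargs": {"steps": [{"tx":-0.6,"ty":-0.46,"grip":0},{"tx":-0.6,"ty":-0.46,"grip":0},{"tx":-0.6,"ty":-0.46,"grip":0},{"tx":-0.6,"ty":-0.46,"grip":0},{"tx":-0.6,"ty":-0.46,"grip":0},{"tx":-0.6,"ty":-0.46,"grip":0},{"tx":-0.6,"ty":-0.46,"grip":0},{"tx":-0.6,"ty":-0.46,"grip":0},{"tx":-0.6,"ty":-0.46,"grip":0},{"tx":-0.6,"ty":-0.46,"grip":0},{"tx":-0.15,"ty":-0.09,"grip":0},{"grip":0}]}}

```text
validation failed for argument at $.st...
```

{"fn": "send_rows", "kwargs": {"steps": [{"tx":-0.6,"ty":-0.46,"tz":0,"turn":0,"grip":0},{"tx":-0.6,"ty":-0.46,"tz":0,"turn":0,"grip":0},{"tx":-0.6,"ty":-0.46,"tz":0,"turn":0,"grip":0},{"tx":-0.6,"ty":-0.46,"tz":0,"turn":0,"grip":0},{"tx":-0.6,"ty":-0.46,"tz":0,"turn":0,"grip":0},{"tx":-0.6,"ty":-0.46,"tz":0,"turn":0,"grip":0},{"tx":-0.6,"ty":-0.46,"tz":0,"turn":0,"grip":0},{"tx":-0.6,"ty":-0.46,"tz":0,"turn":0,"grip":0},{"tx":-0.6,"ty":-0.46,"tz":0,"turn":0,"grip":0},{"tx":-0.6,"ty":-0.46,"tz":0,"turn":0,"grip":0},{"tx":-0.15,"ty":-0.09,"tz":0,"turn":0,"grip":0},{"tx":0,"ty":0,"tz":0,"turn":0,"grip":0}]}}

```text
time: 1.7
position: [0.4956, 0.1626, 0.2364]
tool_rot: [-0.73, -3.055, -0.001]
ft_force: [-0.1, 1.0, 0.1]
grip_width: 0.003
grip_force: 0.0
```

{"fn": "send_rows", "kwargs": {"steps": [{"tx":0,"ty":0,"tz":0.35,"turn":0,"grip":0},{"tx":0,"ty":0,"tz":0.35,"turn":0,"grip":0},{"tx":0,"ty":0,"tz":0.35,"turn":0,"grip":0},{"tx":0,"ty":0,"tz":0.33,"turn":0,"grip":0},{"tx":0,"ty":0,"tz":0,"turn":0,"grip":0}]}}

```text
time: 2.33
position: [0.4936, 0.1642, 0.1522]
tool_rot: [-0.723, -3.054, 0.003]
ft_force: [0.1, -0.4, 0.2]
grip_width: 0.005
grip_force: 0.0
```

Run:
```python
from h import *
from scipy.spatial.transform import Rotation as Ro
s=ctrl.get_state();R=Ro.from_rotvec(s["tool_rot"]).as_matrix();p=s["position"];print(p,s["ft_force"])
c=np.array([.5377,.0712])
def fin(b,r=.09): # finger centre touching bar at angle b
    b=np.radians(b);u=np.array([np.cos(b),np.sin(b)]);n=np.array([-u[1],u[0]])
    return c+r*u+n*(.005+.0095*abs(n@R[:2,0])+.015*abs(n@R[:2,1]))
q=p[:2]
for b in [83,70,60,50,40,30,20,12,5,-1]:
    w=fin(b);d=R[:2,:2].T@(w-q)/.06;print(b,w.round(4),d.round(2));q=w
```

```text
[0.4936099  0.16424759 0.15220255] [ 0.09957061 -0.41738916  0.16128539]
83 [0.5298 0.1628] [-0.55  0.25]
70 [0.5533 0.1613] [-0.36  0.15]
60 [0.5694 0.1568] [-0.27  0.05]
50 [0.582  0.1515] [-0.23  0.02]
40 [0.594  0.1441] [-0.23 -0.02]
30 [0.605  0.1345] [-0.24 -0.06]
20 [0.6147 0.1228] [-0.23 -0.1 ]
12 [0.621  0.1121] [-0.18 -0.11]
5 [0.6254 0.1017] [-0.14 -0.12]
-1 [0.6281 0.0923] [-0.11 -0.12]
```

{"fn": "send_rows", "kwargs": {"steps": [{"tx":-0.14,"ty":0.06,"tz":0,"turn":0,"grip":0},{"tx":-0.14,"ty":0.06,"tz":0,"turn":0,"grip":0},{"tx":-0.14,"ty":0.06,"tz":0,"turn":0,"grip":0},{"tx":-0.08,"ty":0.04,"tz":0,"turn":0,"grip":0},{"tx":-0.08,"ty":0.04,"tz":0,"turn":0,"grip":0},{"tx":-0.1,"ty":0.05,"tz":0,"turn":0,"grip":0},{"tx":-0.11,"ty":0.05,"tz":0,"turn":0,"grip":0},{"tx":-0.12,"ty":0.04,"tz":0,"turn":0,"grip":0},{"tx":-0.13,"ty":0.03,"tz":0,"turn":0,"grip":0},{"tx":-0.13,"ty":0.02,"tz":0,"turn":0,"grip":0},{"tx":-0.12,"ty":0.01,"tz":0,"turn":0,"grip":0},{"tx":-0.11,"ty":0.01,"tz":0,"turn":0,"grip":0}]}}

```text
time: 3.82
position: [0.5837, 0.1498, 0.1538]
tool_rot: [0.728, 3.056, 0.0]
ft_force: [-2.3, -0.5, 0.6]
grip_width: 0.008
grip_force: 0.9
```

```bash
cat >> h.py <<'E'
def jars(i,c=np.array([.5377,.0712])):
    p=i["pixels"];hsv=cv2.cvtColor(p,cv2.COLOR_RGB2HSV)
    m=cv2.inRange(hsv,(5,80,80),(25,255,255));n,l,st,ce=cv2.connectedComponentsWithStats(m)
    for k in range(1,n):
        if st[k,4]>30 and 190<ce[k][0]<350 and 190<ce[k][1]<370:
            r=ray(i,*ce[k],.094 if st[k,4]>600 else .116)-c;print(st[k],np.hypot(*r).round(4),np.degrees(np.arctan2(r[1],r[0])).round(1))
E
python3 - <<'E'
from h import *
s=ctrl.get_state();print(s["position"],s["ft_force"])
i=ctrl.get_image("top");jars(i);cv2.imwrite("pics/top2.png",i["pixels"][180:380,150:400,::-1].repeat(2,0).repeat(2,1))
E
```

```text
[0.58373904 0.14982007 0.1537793 ] [-2.26445192 -0.52660004  0.5844776 ]
[257 222  30  28 501] 0.0728 -9.0
[228 277  13  13 136] 0.0685 107.0
[279 277  32  32 767] 0.0679 -128.8
```

View pics/top2.png

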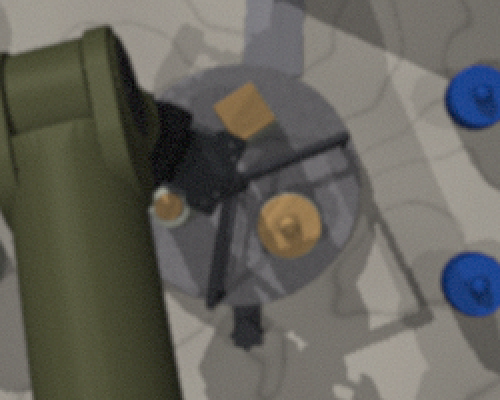

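The view shows the squat jar's lid at (290,227) in the crop, turned about 35° the right way. All jars are riding along, and the finger is behind the bar. I'll continue.

{"fn": "send_rows", "kwargs": {"steps": [{"tx":-0.1,"ty":-0.01,"tz":0,"turn":0,"grip":0},{"tx":-0.11,"ty":-0.02,"tz":0,"turn":0,"grip":0},{"tx":-0.12,"ty":-0.03,"tz":0,"turn":0,"grip":0},{"tx":-0.12,"ty":-0.03,"tz":0,"turn":0,"grip":0},{"tx":-0.12,"ty":-0.04,"tz":0,"turn":0,"grip":0},{"tx":-0.11,"ty":-0.05,"tz":0,"turn":0,"grip":0},{"tx":-0.1,"ty":-0.06,"tz":0,"turn":0,"grip":0},{"tx":-0.09,"ty":-0.06,"tz":0,"turn":0,"grip":0},{"tx":-0.07,"ty":-0.06,"tz":0,"turn":0,"grip":0},{"tx":-0.05,"ty":-0.04,"tz":0,"turn":0,"grip":0},{"tx":0,"ty":0,"tz":0,"turn":0,"grip":0}]}}

```text
time: 5.25
position: [0.626, 0.1009, 0.1539]
tool_rot: [0.729, 3.055, -0.0]
ft_force: [0.5, 0.2, -0.2]
grip_width: 0.004
grip_force: 0.0
```

Run:
```python
from h import *
s=ctrl.get_state();print(s["position"],s["ft_force"])
i=ctrl.get_image("top");jars(i);cv2.imwrite("pics/top3.png",i["pixels"][180:380,150:400,::-1].repeat(2,0).repeat(2,1))
```

```text
[0.62600653 0.10090633 0.15390566] [ 0.48218032  0.17258998 -0.24699355]
[286 238  22  25 370] 0.0741 -56.5
[261 290  27  32 672] 0.0673 -170.8
```

View pics/top3.png

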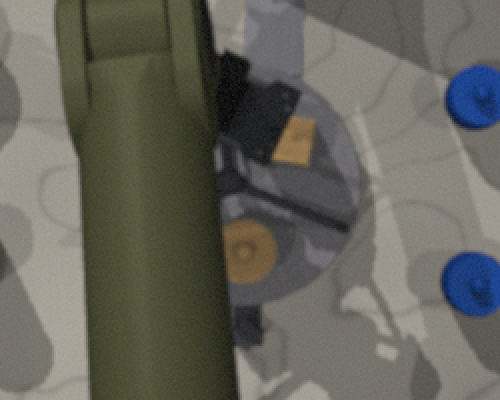

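Run:
```python
from h import *
i=ctrl.get_image("top");c=np.array([.5377,.0712])
for u,v,z in[(272,305.5,.094),(323.7,294.5,.163)]:
    r=ray(i,u,v,z)-c;print(np.hypot(*r),np.degrees(np.arctan2(r[1],r[0])))
```

```text
0.06763693713840035 -173.6742752845436
0.12005026148801215 -112.68483418028556
```

{"fn": "send_rows", "kwargs": {"steps": [{"tx":-0.05,"ty":-0.06,"tz":0,"turn":0,"grip":0},{"tx":-0.05,"ty":-0.06,"tz":0,"turn":0,"grip":0},{"tx":0,"ty":0,"tz":0,"turn":0,"grip":0}]}}

```text
time: 5.72
position: [0.6279, 0.0915, 0.1538]
tool_rot: [0.73, 3.055, -0.001]
ft_force: [0.5, -0.0, -0.0]
grip_width: 0.003
grip_force: 0.1
```

{"fn": "send_rows", "kwargs": {"steps": [{"tx":0.1,"ty":0.15,"tz":0,"turn":0,"grip":0},{"tx":0.1,"ty":0.15,"tz":0,"turn":0,"grip":0},{"tx":0,"ty":0,"tz":-0.5,"turn":0,"grip":0},{"tx":0,"ty":0,"tz":-0.8,"turn":0,"grip":0},{"tx":0,"ty":0,"tz":-0.5,"turn":0,"grip":0},{"tx":0.3,"ty":0.8,"tz":0,"turn":0,"grip":0},{"tx":0.3,"ty":0.8,"tz":0,"turn":0,"grip":0},{"tx":0.3,"ty":0.8,"tz":0,"turn":0,"grip":0},{"tx":0.3,"ty":0.8,"tz":0,"turn":0,"grip":0},{"tx":0,"ty":0,"tz":0,"turn":0,"grip":0}]}}

```text
time: 6.98
position: [0.6446, 0.326, 0.2601]
tool_rot: [-0.712, -3.057, -0.003]
ft_force: [-0.4, -0.0, -0.6]
grip_width: 0.005
grip_force: 0.0
```

Run:
```python
from h import *
s=ctrl.get_state();print(s["position"],s["ft_force"])
i=ctrl.get_image("top");jars(i);cv2.imwrite("pics/top4.png",i["pixels"][180:380,150:400,::-1].repeat(2,0).repeat(2,1))
```

```text
[0.64464936 0.32603734 0.26014473] [-0.35920854 -0.02714356 -0.58312353]
[283 239  28  27 530] 0.0708 -57.5
[230 248  13  13 138] 0.0711 58.2
[253 291  32  31 761] 0.0676 179.8
```

View pics/top4.png

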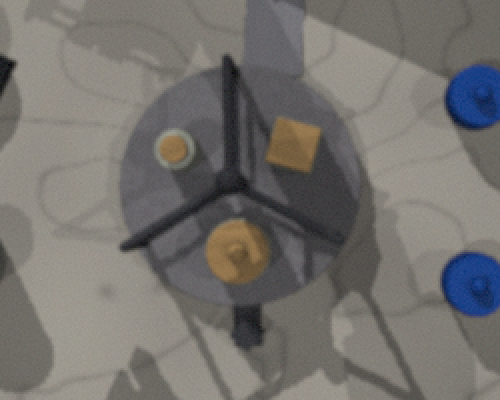

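The squat jar is at 179.8° and the tab at -178.3°, so it is about 2 mm off the line. The jars are all standing and the hand is clear.

```bash
python3 -c "
from bench import ctrl
print(ctrl.close_job())"
```

```text
the job is handed in; nothing more can be done
None
```

I turned the carousel about 86° by pushing one wire divider; the squat jar now stands at the front, about 2 mm off the line to the tab. All three jars are upright, the hand is clear, and the job is handed in (no verdict was returned).

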